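# Zero the portion scale and hold the squash basket ready over it

## Task

First turn the pointer knob on the kitchen scale until its pointer stands at zero, the one long broad mark on the dial. Then lift the steel basket with the squash half in it off the cutting board by its handle and carry it level to the scale, leaving the bowl, peeler and other squash half alone. Finish while holding it still and level, about 7 cm clear above the middle of the round platter: do not set it down or let go.

Things in the scene. Friction and masses are not known exactly. Their poses are not given: they have to be found in the camera images.
- scale: Kitchen portion scale, fixed: white housing 280 (x) x 200 (y) x 55 mm high, on either side of the table, turned a little. Origin: centre of its underside, z up. On top: a round steel platter on its +x part and, on its -x part, a black bar-shaped knob over a round grey dial with black marks.
- knob (a joint): Angle of the scale's knob (rad) about the vertical through knob_grip. 0 = its white pointer is at the zero mark (the long broad one) on the scale's +y side; positive = counter-clockwise from above. Starts at 0.6 to 1.5, so turn it clockwise. Travels -0.9 to 2.4, takes about 0.04 N m, stays where left.
- knob_grip (a point): Point to grip on the knob's axis, at (-95, 0, 85) mm in the scale's frame, 12 mm below the knob's top. The grip is an upright bar 44 mm long, 14 mm wide, 34 mm high, its length along the pointer: along the scale's y axis at zero, turning with the knob. This point's own y axis points along the pointer.
- platter_centre (a point): Centre of the top of the round steel platter (diameter 160 mm), 72 mm above the table, at (55, 0, 72) mm in the scale's frame.
- board: White cutting board, fixed: 240 (x) x 300 (y) x 12 mm thick; the basket stands on it. Origin: centre of its underside.
- basket: Open steel basket, loose, 140 (x) x 200 (y) mm, walls 50 mm high and 3 mm thick, floor 3 mm thick, about 0.28 to 0.44 kg empty. Origin: centre of its underside, z up. A rigid handle arches over it along its y axis: two wire uprights at y = +-101 mm carry a straight black grip bar.
- basket_grip (a point): Middle of the basket's black grip bar, 135 mm above the basket's underside. The bar is 16 mm wide (basket x), 16 mm high and 134 mm long (basket y). Nothing stands within 70 mm below the bar; beside it, the uprights join its ends.
- squash: Half a green and yellow squash, loose in the basket, cut face down: diameter 90 mm, 51 mm high with its stalk, 0.24 to 0.42 kg. Origin: centre of its cut face. It may lie up to 40 mm off the basket's middle along basket y; the load then balances if gripped about half as far off the bar's middle, on the squash's side.
- bowl: Clear plastic mixing bowl with parings, loose, diameter 140 mm, 65 mm high; leave it alone. Origin: centre of its underside.
- spare_squash: Another squash half, loose on the table, diameter 96 mm, 50 mm high; leave it alone. Origin: centre of its underside.
- peeler: Peeler with a white handle, loose on the table, about 155 mm long along its y axis and 14 mm high; leave it alone. Origin: under its middle, on the table.
Mind the look-alikes: they are no part of the job. What is shaped like the squash but pink or turquoise is not meant.

How it is judged (in metres and radians):
On the way, in this order (a step that is already met when the one before it is completed fails the run):
1. the knob's pointer is at rest at zero while the basket still stands on the board (value of joint knob between -0.12 and 0.12 rad and velocity of joint knob between -0.05 and 0.05 rad/s and distance of basket from where it was at the start of the episode below 0.03 m), for 0.2 s.
2. the basket is lifted clear of the board with the squash in it, the knob still at zero (value of joint knob between -0.12 and 0.12 rad and x of squash in the frame of basket between -0.06 and 0.06 m and y of squash in the frame of basket between -0.09 and 0.09 m and z of squash in the frame of basket between -0.01 and 0.03 m and z of basket in the frame of board above 0.042 m and contact force between basket and the fingers above 1 N), for 0.2 s.
At the end, for the whole second after the job is handed in: Fingers hold the basket still, level within 0.14 rad, within 40 mm of over the platter's centre, underside 35 to 120 mm above it, not touching the scale; squash in the basket; knob within 0.12 rad of zero; bowl, peeler, spare squash moved under 30 mm (value of joint knob between -0.12 and 0.12 rad and x of squash in the frame of basket between -0.06 and 0.06 m and y of squash in the frame of basket between -0.09 and 0.09 m and z of squash in the frame of basket between -0.01 and 0.03 m and horizontal distance between basket and platter_centre below 0.04 m and z of basket in the frame of platter_centre between 0.035 and 0.12 m and angle between basket's own z axis and vertical below 0.14 rad and linear speed of basket below 0.03 m/s and angular speed of basket below 0.15 rad/s and contact force between basket and the fingers above 1 N and contact force between basket and scale below 0.1 N and contact force between squash and the fingers below 0.1 N and contact force between squash and basket above 0.5 N and distance of each of bowl, spare_squash, peeler from where it was at the start of the episode below 0.03 m); the arm keeps its last pose, push and grip.
It fails at once if the basket is tipped by more than 0.35 rad (angle between basket's own z axis and vertical above 0.35 rad).
It fails at once if the squash leaves the basket (distance between squash and basket above 0.13 m).
It fails at once if the bowl, the peeler or the spare squash is moved by more than 30 mm (distance of any of bowl, spare_squash, peeler from where it was at the start of the episode above 0.03 m).
It also fails if it takes over 56 s, if anything falls off the work surface, if the arm or the gripper's body presses on something with over 40 N, if the wrist force passes 120 N, or if a joint passes its speed limit or range.

## Robot

A 6-joint arm with a two-finger parallel gripper is mounted at the origin on the work surface. World frame = base frame: x ahead of the robot, y to its left, z up, the work surface at z = 0. Lengths are in mm, angles in rad, forces in N, time in s.
With the tool pointing down it reaches from about 350 to 975 mm from the base axis. Payload 7.1 kg.
Tool frame: the origin (TCP) lies midway between the tips of the shut fingers; the grasp point (between the pads) lies 19 mm behind it (ctrl.grip_depth is the distance from the TCP to the grasp point, in mm); z points along the fingers, y is the line along which they close (so a half turn about z gives the same grasp; the last joint's range is limited). The gripper opens to 88 mm and grips with 3 to 60 N. Pads are 20 mm wide; open, the fingers measure 115 mm over their backs; the gripper's body (75 mm by 178 mm) begins 61 mm behind the grasp point.
Start: joints at [1.164, 0.423, 1.63, -0, 1.089, -0.019], TCP at [236.313, 578.585, 222.675] pointing down, gripper open.
Joint ranges: [-3, 3], [-0.9, 2.11], [0.09, 2.58], [-1.31, 4.45], [0.11, 2.69], [-2.54, 2.54]. Speed limits (rad/s): [2.39, 2.39, 3.01, 3.14, 3.14, 3.14].

## Interface

Orientations are given as a rotation vector (axis times angle).
In Python, from workcell import ctrl, cams gives the robot as it stands.
- The arm moves only by the tool move_arm, never from a script. Its argument "steps" is a list of rows, each a list of 3 entries, a list of its own where there are three numbers: the shift along the tool's x, y, z in units of 25 mm (1.0 is 25 mm), then the turn about the tool's z in units of 5 degrees (1.0 is 5 degrees), then the closure, from 0 (fully open) to 1 (shut). A call has 1 to 20 rows; each row shifts and turns the commanded pose from where the row before left it, along the tool's axes as they then stand; what a row does not reach is not made up. A row lasts 1/12 s, in which the tool goes at most 41.7 mm and 7.16 degrees, less where a joint would pass 70% of its speed; a pose out of reach is approached as far as the arm can. A call is refused whole if a number of a shift passes 1 or a number of a turn 1, either way. A call with a gripper value outside its range is refused whole. The fingers move at their own pace and stop on an object; the grip force is fixed at half the most. Time passes only in rows, so rows that do not move let the fingers close. It gives the time, the measured TCP pose, the force, the opening and the grip force at its end, in the units of the state.
- ctrl.get_obs(): the state, without advancing time (a new reading comes with each control period).
- cams.get_image(name): name is "side" or "top" or "wrist"; returns a dict with "image" (420x560x3 uint8, red, green, blue), "camera_matrix" (3x3 intrinsics, pixels), "k1" (the pictures are not rectified: a ray, as slopes to the right and down, at radius r is drawn at 1 + k1 r^2 times it, then the intrinsics apply), "xyz" and "rotation" of the camera in the world; the wrist camera has in their place "mount" (4x4, takes a point from camera to tool coordinates, whose origin is the TCP and whose axes are the flange's). Camera axes: x right, y down, z forward; pixel columns grow to the right and rows downward; lengths in mm; the calibration is good to about 2 mm. A picture is of the moment at which its call begins: read the wrist's pose just before it. There is no depth.
- ctrl.close_job(): hands the job in; it is judged then, once.
Trained networks look in the newest picture that a camera, given by its name, has taken for a name from the list of things; names that differ only in an ending like _2 or _b are one class to them, and where a whole thing is asked for, a point or a joint stands for the part that bears it (a point fixed in the world has none). Each returns a list of dicts, best first, with "p" (0 to 1); they miss things now and then, are a little off and sometimes report something else, mostly with a low value. They report only what shows in the picture. A call takes as long as a camera call. They do not tell look-alikes from the thing itself.
- cams.boxes_of(camera, thing): "rect" ([centre column, centre row, width, height] in pixels, round what is visible of it).
- cams.cut_out(camera, thing): "pixels" (420x560 bool, what is visible of it) and "rect" ([centre column, centre row, width, height] in pixels, round what is visible of it).
The state is a dict: "t": time; "qpos": joint angles; "qvel": joint speeds; "joint_torque": joint torques, N m; "ee_pos": TCP position; "orientation": TCP orientation; "ft_force": force on the tool from outside, world axes, zero at the start; "moment": the same for the moment, N m; "width": finger opening in mm; "grasp_force": force on a finger pad.
Only numpy, scipy, OpenCV 4.12 (cv2) and the standard library are available. Lean on these libraries where they do the work, as an engineer would, in place of code of your own. Each camera call takes 0.05 s, during which the arm holds its last target. There are 200 camera calls.

## Working session

There is one attempt and no reset: what is moved stays moved. The work goes in short steps, Python scripts to look and compute and a tool call to move; the robot and the scene stay as the last step left them, time stands still between calls to the robot, and variables do not carry over. Pictures are saved under pics/ and viewed, at most 10 in all, crops included, and the job is handed in when it is done.

Besides the shell and the picture viewer there is one more tool, called after "Emit:" as name(argument=value, ...) on one line, values as JSON. move_arm: Moves the arm, as the interface text tells. Its arguments: {"type":"object","properties":{"steps":{"type":"array"}},"required":["steps"]}

```bash
mkdir -p pics; ls
cat > h.py <<'E'
import numpy as np, cv2
from workcell import ctrl, cams
from scipy.spatial.transform import Rotation as R
def cam(im):
    if 'mount' in im:
        o=ctrl.get_obs(); T=np.eye(4); T[:3,:3]=R.from_rotvec(o['orientation']).as_matrix(); T[:3,3]=o['ee_pos']
        M=T@np.array(im['mount']); return M[:3,3],M[:3,:3]
    return np.array(im['xyz']),np.array(im['rotation']).reshape(3,3) if np.size(im['rotation'])==9 else R.from_rotvec(im['rotation']).as_matrix()
def toplane(im,uv,z):
    K=np.array(im['camera_matrix']);p,Rm=cam(im)
    uv=np.atleast_2d(np.array(uv,float)); d=(uv-[K[0,2],K[1,2]])/[K[0,0],K[1,1]]
    s=d.copy()
    for _ in range(20): s=d/(1+im['k1']*(s**2).sum(1,keepdims=True))
    r=np.c_[s,np.ones(len(s))]@Rm.T
    return p+r*((z-p[2])/r[:,2])[:,None]
def proj(im,P):
    K=np.array(im['camera_matrix']);p,Rm=cam(im)
    c=(np.atleast_2d(P)-p)@Rm; s=c[:,:2]/c[:,2:]; s=s*(1+im['k1']*(s**2).sum(1,keepdims=True))
    return s*[K[0,0],K[1,1]]+[K[0,2],K[1,2]]
def save(im,name): cv2.imwrite('pics/'+name,im['image'][:,:,::-1])
E
python3 - <<'E'
from h import *
print(ctrl.get_obs(), ctrl.grip_depth)
for n in ['top','side','wrist']:
    im=cams.get_image(n); save(im,n+'0.png')
    print(n,{k:v for k,v in im.items() if k!='image'})
    for t in ['scale','knob','board','basket','basket_grip','squash','bowl','spare_squash','peeler']:
        print(t,[(round(b['p'],2),np.round(b['rect']).tolist()) for b in cams.boxes_of(n,t)][:4])
E
python3 - <<'E'
import cv2,numpy as np
a=cv2.imread('pics/top0.png');cv2.imwrite('pics/top0b.png',cv2.resize(a,(800,600),interpolation=3))
E
```

```text
pics
{'t': 0.0, 'qpos': array([ 1.16402222e+00,  4.23807416e-01,  1.63068123e+00,  1.46777692e-05,
        1.08860547e+00, -1.89816453e-02]), 'qvel': array([ 0.00073268, -0.00100759, -0.00106091, -0.00025823,  0.00117781,
        0.00046864]), 'joint_torque': array([ 3.84938903e-03, -5.44600439e+01, -2.73683435e+01,  6.45741122e-02,
        2.25969264e-02, -7.75971262e-05]), 'ee_pos': array([236.08412301, 578.09901008, 221.92601584]), 'orientation': array([-6.05280055e-01, -3.08239554e+00,  2.30069630e-03]), 'ft_force': array([ 0.12131385, -0.05695514, -0.59089341]), 'moment': array([ 0.05289332, -0.01219966, -0.00984443]), 'grasp_force': 0.0, 'width': 87.79657907389817} 18.700000000000003
top {'camera_matrix': array([[417.02056464,   0.        , 271.43687463],
       [  0.        , 417.02056464, 209.35090966],
       [  0.        ,   0.        ,   1.        ]]), 'k1': -0.054340990828404344, 'xyz': array([ 373.48903891,   11.96773477, 1220.42386823]), 'rotation': array([-2.15482071,  2.15667781, -0.184334  ])}
scale [(0.78, [349.0, 225.0, 73.0, 97.0]), (0.68, [197.0, 220.0, 86.0, 66.
[... 1611 characters left out ...]
       , 327.65736304, 203.97240997],
       [  0.        ,   0.        ,   1.        ]]), 'k1': -0.07596747146606345, 'mount': array([[-8.36129366e-04, -9.57866347e-01, -2.87213095e-01,
         7.92112090e+01],
       [ 9.99999650e-01, -7.91081119e-04, -2.72895258e-04,
         3.40367855e-02],
       [ 3.41883272e-05, -2.87213223e-01,  9.57866673e-01,
        -1.62171310e+02],
       [ 0.00000000e+00,  0.00000000e+00,  0.00000000e+00,
         1.00000000e+00]])}
scale []
knob []
board [(0.69, [180.0, 377.0, 56.0, 47.0])]
basket [(0.69, [155.0, 395.0, 19.0, 15.0])]
basket_grip [(0.43, [157.0, 397.0, 17.0, 14.0])]
squash []
bowl [(0.66, [350.0, 373.0, 94.0, 39.0])]
spare_squash []
peeler []
```

View pics/top0b.png

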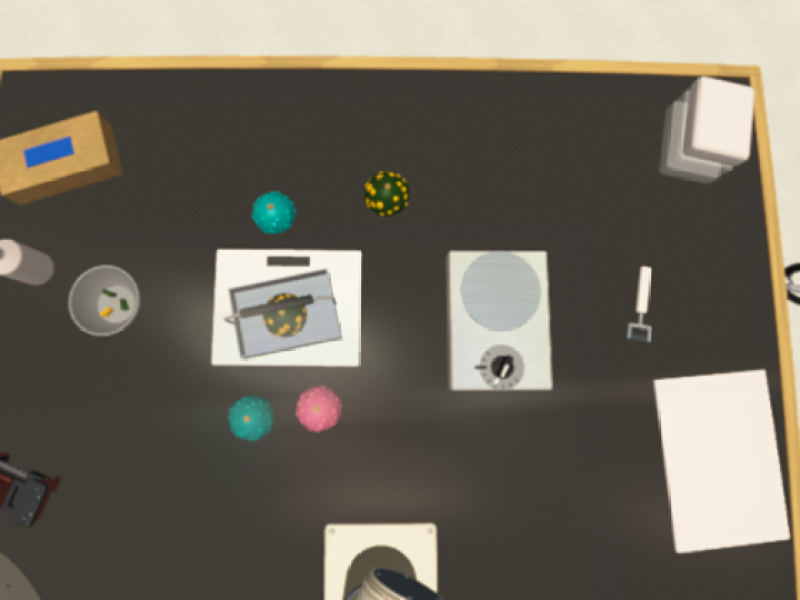

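```bash
python3 - <<'E'
from h import *
t=cams.get_image('top')
for n,uv,z in [('knob',[350,259],85),('basketgrip?',[197,220],147),('squash',[200,221],40),('spare',[272,137],40),('bowl',[71,209],40),('peeler',[451,214],7),('p293',[175,293],30),('p285',[223,285],30),('p150',[191,150],30)]:
    print(n,toplane(t,uv,z).round())
a=t['image'];s=a[170:275,140:400];
E
python3 - <<'E'
import cv2
a=cv2.imread('pics/top0.png');cv2.imwrite('pics/top0c.png',cv2.resize(a[165:285,140:400],(780,360),interpolation=cv2.INTER_CUBIC))
E
```

```text
knob [[ 405. -229.   85.]]
basketgrip? [[505. 179. 147.]]
squash [[515. 187.  40.]]
spare [[764. -18.  40.]]
bowl [[549. 559.  40.]]
peeler [[ 540. -556.    7.]]
p293 [[313. 255.  30.]]
p285 [[335. 120.  30.]]
p150 [[726. 220.  30.]]
```

View pics/top0c.png

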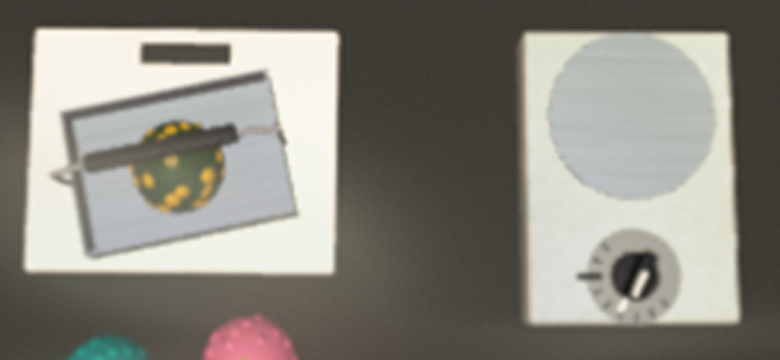

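The dial pointer is near crop (630,290), about 1.2 rad counter-clockwise from the broad mark at crop (588,276). The green and yellow squash in the basket, at top-view pixel (200,221), is the target one. The pink and turquoise pieces at (223,285), (175,293) and (191,150), and the spare at (272,137), are not. Next I move the wrist camera over the scale.

Emit:
move_arm(steps=[[[-0.9, -0.95, 0], 0, 0], [[-0.9, -0.95, 0], 0, 0], [[-0.9, -0.95, 0], 0, 0], [[-0.9, -0.95, 0], 0, 0], [[-0.9, -0.95, 0], 0, 0], [[-0.9, -0.95, 0], 0, 0], [[-0.9, -0.95, 0], 0, 0], [[-0.9, -0.95, 0], 0, 0], [[-0.9, -0.95, 0], 0, 0], [[-0.9, -0.95, 0], 0, 0], [[-0.9, -0.95, 0], 0, 0], [[-0.9, -0.95, 0], 0, 0], [[-0.9, -0.95, 0], 0, 0], [[-0.9, -0.95, 0], 0, 0]])

```text
t: 2.72
ee_pos: [402.6, 150.2, 223.0]
orientation: [0.605, 3.082, 0.001]
ft_force: [-0.7, 0.2, -0.3]
width: 88.0
grasp_force: 0.0
```

Emit:
move_arm(steps=[[[-0.52, -0.96, 0], 0, 0], [[-0.52, -0.96, 0], 0, 0], [[-0.52, -0.96, 0], 0, 0], [[-0.52, -0.96, 0], 0, 0], [[-0.52, -0.96, 0], 0, 0], [[-0.52, -0.96, 0], 0, 0], [[-0.52, -0.96, 0], 0, 0], [[-0.52, -0.96, 0], 0, 0], [[-0.52, -0.96, 0], 0, 0], [[-0.52, -0.96, 0], 0, 0], [[-0.52, -0.96, 0], 0, 0], [[-0.52, -0.96, 0], 0, 0], [[-0.52, -0.96, 0], 0, 0], [[-0.52, -0.96, 0], 0, 0], [[0, 0, 0], 0, 0], [[0, 0, 0], 0, 0]])

```text
t: 4.05
ee_pos: [443.6, -229.2, 222.6]
orientation: [0.609, 3.082, 0.0]
ft_force: [-0.6, 0.1, -0.6]
width: 87.7
grasp_force: 0.0
```

Run:
```python
from h import *
o=ctrl.get_obs();print(o['t'],o['ee_pos'],R.from_rotvec(o['orientation']).as_matrix().round(3),o['qpos'])
im=cams.get_image('wrist'); save(im,'w1.png')
for t in ['scale','knob','knob_grip','platter_centre']: print(t,[(round(b['p'],2),np.round(b['rect']).tolist()) for b in cams.boxes_of('wrist',t)][:4])
```

```text
4.05 [ 443.58799649 -229.16422776  222.604894  ] [[-0.925  0.38   0.   ]
 [ 0.38   0.925  0.   ]
 [-0.     0.    -1.   ]] [-5.00760512e-01  2.38571582e-01  1.90328211e+00  1.40078839e-04
  9.99726087e-01 -1.68147665e+00]
scale [(0.78, [282.0, 222.0, 236.0, 278.0])]
knob [(0.57, [265.0, 161.0, 49.0, 66.0])]
knob_grip [(0.79, [263.0, 162.0, 51.0, 63.0])]
platter_centre [(0.68, [282.0, 223.0, 238.0, 280.0]), (0.42, [266.0, 160.0, 44.0, 64.0])]
```

View pics/w1.png

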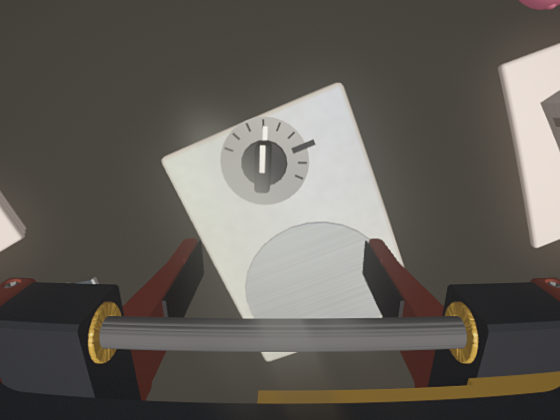

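The pointer stripe runs straight up at about (263,125–170), the zero mark is at (303,146), and the dial centre is at (265,160). Now I compute the positions.

Run:
```python
from h import *
im=cams.get_image('wrist')
c=toplane(im,[[164,160],[338,84],[268,360]],52); print('corners z52',c.round(1))
e1=c[1]-c[0]; e2=c[2]-c[0]; print(np.linalg.norm(e1),np.linalg.norm(e2),'yaw y-edge',np.arctan2(-e1[0],e1[1]),'x-edge',np.arctan2(e2[1],e2[0]))
# dial disc: gray fit by threshold
g=cv2.cvtColor(im['image'],cv2.COLOR_RGB2GRAY); print(g[185,235],g[130,200],g[300,300])
m=np.zeros_like(g); 
hsv=im['image'].astype(int)
roi=((g>120)&(g<178)).astype(np.uint8); roi[:, :205]=0; roi[:,325:]=0; roi[:105]=0; roi[212:]=0
roi=cv2.morphologyEx(roi,cv2.MORPH_CLOSE,np.ones((25,25),np.uint8)); roi=cv2.morphologyEx(roi,cv2.MORPH_OPEN,np.ones((15,15),np.uint8))
ct=max(cv2.findContours(roi,0,1)[0],key=cv2.contourArea); el=cv2.fitEllipse(cv2.convexHull(ct)); print(el)
for z in (57,60,63): print('dial',z,toplane(im,[el[0]],z).round(1))
mk=toplane(im,[[293,151],[314,143]],57); print('mark',mk.round(1)); d=toplane(im,[el[0]],57)
v=(mk.mean(0)-d)[0]; print('mark dir angle',np.arctan2(-v[0],v[1]), np.arctan2(-(mk[1]-mk[0])[0],(mk[1]-mk[0])[1]))
# stripe
w=((g>215)).astype(np.uint8); w[:,:250]=0; w[:,278:]=0; w[:118]=0; w[180:]=0
n,l,s,cc=cv2.connectedComponentsWithStats(w)
for i in range(1,n):
    if s[i,4]>15:
        ys,xs=np.where(l==i); P=toplane(im,np.c_[xs,ys],97 if ys.mean()>142 else 60)[:,:2]; q=P-P.mean(0); dd=np.linalg.svd(q)[2][0]
        if dd[0]>0: dd=-dd
        print(s[i],P.mean(0).round(1),'dir ang',np.arctan2(-dd[0],dd[1]))
# knob dark
k=cams.cut_out('wrist','knob'); 
b=((g<75)).astype(np.uint8); b[:,:235]=0;b[:,292:]=0;b[:135]=0;b[200:]=0
ys,xs=np.where(b); print(xs.min(),xs.max(),ys.min(),ys.max())
print('pred knob axis from corners below')
y=np.arctan2(e2[1],e2[0])
cv2.imwrite('pics/w1c.png',cv2.resize(im['image'][105:215,205:335,::-1],None,fx=5,fy=5,interpolation=cv2.INTER_CUBIC))
```

```text
corners z52 [[ 372.6 -330.5   52. ]
 [ 370.7 -139.8   52. ]
 [ 646.3 -330.    52. ]]
190.7098696557216 273.67488274775314 yaw y-edge 0.009767158697731336 x-edge 0.0018157270596487892
177 102 181
((262.9964599609375, 156.07925415039062), (90.90946197509766, 95.33785247802734), 177.4563751220703)
dial 57 [[ 407.4 -233.8   57. ]]
dial 60 [[ 407.  -233.5   60. ]]
dial 63 [[ 406.7 -233.1   63. ]]
mark [[ 414.  -204.1   57. ]
 [ 414.5 -181.8   57. ]]
mark dir angle -0.1667758884570719 -0.02107401662685999
[261 127   5  14  59] [ 386.7 -225.1] dir ang 1.1296326965491115
[258 147   5  26 120] [ 404.1 -232.9] dir ang 1.136967733730515
256 284 142 164
pred knob axis from corners below
```

View pics/w1c.png

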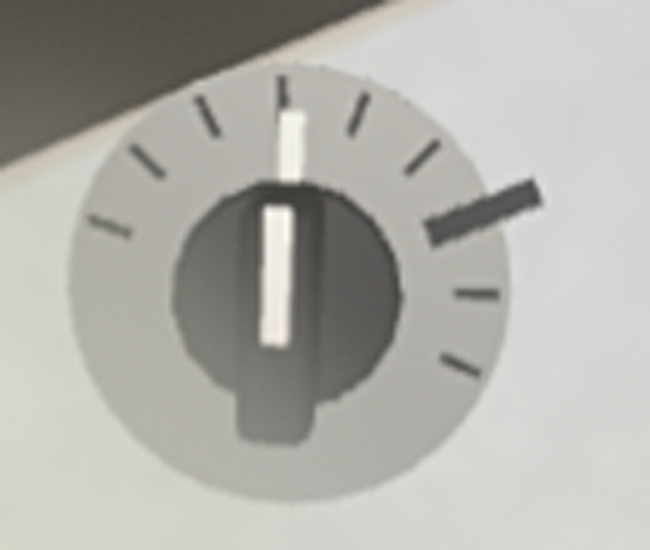

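Run:
```python
from h import *
im=cams.get_image('wrist')
d=toplane(im,[[263,161.6]],60); print('dial',d.round(1),'bar top ctr',toplane(im,[[260.6,168]],97).round(1),'bar ends',toplane(im,[[261,142],[260,194]],97).round(1))
mk=toplane(im,[[205+435/5,105+233/5],[205+538/5,105+190/5]],57); v=(mk-toplane(im,[[263,161.6]],57))
print('mark ang',np.arctan2(-v[:,0],v[:,1]))
g=cv2.GaussianBlur(cv2.cvtColor(im['image'],cv2.COLOR_RGB2GRAY),(3,3),0).astype(float)
def edge(a,b):
    a=np.array(a,float);b=np.array(b,float);t=(b-a)/np.linalg.norm(b-a);n=np.array([-t[1],t[0]]);pts=[]
    for f in np.linspace(.12,.88,40):
        c=a+f*(b-a); s=np.arange(-7,7.1,.5); q=(c+s[:,None]*n).astype(np.float32)
        p=cv2.remap(g.astype(np.float32),q[:,0],q[:,1],1).ravel(); i=np.argmax(abs(np.gradient(p))); pts.append(c+s[i]*n)
    P=toplane(im,pts,50)[:,:2].astype(np.float32); vx,vy,x,y=cv2.fitLine(P,cv2.DIST_HUBER,0,.01,.01).ravel(); return vx,vy,x,y
for n,a,b in [('nearx(top)',(164,160),(338,84)),('left',(164,160),(262,350)),('right',(338,84),(372,175))]:
    r=edge(a,b); print(n,np.round(r,4), 'yaw',np.arctan(-r[0]/r[1]) if n[0]=='n' else np.arctan(r[1]/r[0]))
```

```text
dial [[ 412.3 -235.9   60. ]] bar top ctr [[ 412.  -235.8   97. ]] bar ends [[ 391.  -226.4   97. ]
 [ 433.8 -245.8   97. ]]
mark ang [-0.05511713 -0.02777459]
nearx(top) [ 2.000000e-04 -1.000000e+00  3.687402e+02 -2.499200e+02] yaw 0.00018377701
left [ 1.00000e+00 -2.00000e-03  4.89353e+02 -3.37111e+02] yaw -0.0019731517
right [ 1.000000e+00 -4.000000e-04  4.188133e+02 -1.375170e+02] yaw -0.00040351867
```

Emit:
move_arm(steps=[[[0.5, -0.37, 0.5], 0, 0], [[0.53, -0.36, 0.68], 0.5, 0], [[0, 0, 1], 0, 0], [[0, 0, 1], 0, 0], [[0, 0, 1], 0, 0], [[0, 0, 1], 0, 0], [[0, 0, 0.6], 0, 0], [[0, 0, 0.4], 0, 0], [[0, 0, 0], 0, 0], [[0, 0, 0], 0, 0.3], [[0, 0, 0], 0, 1], [[0, 0, 0], 0, 1], [[0, 0, 0], 0, 1], [[0, 0, 0], 0, 1], [[0, 0, 0], 0, 1], [[0, 0, 0], 0, 1], [[0, 0, 0], 0, 1], [[0, 0, 0], 0, 1]])

```text
t: 5.95
ee_pos: [412.8, -235.4, 68.2]
orientation: [-0.672, -3.069, 0.0]
ft_force: [0.2, -0.2, 0.5]
width: 31.4
grasp_force: 0.0
```

Emit:
move_arm(steps=[[[0, 0, 0], 0, 1], [[0, 0, 0], 0, 1], [[0, 0, 0], 0, 1], [[0, 0, 0], 0, 1], [[0, 0, 0], 0, 1], [[0, 0, 0], 0, 1]])

```text
t: 6.45
ee_pos: [412.4, -236.4, 68.2]
orientation: [-0.671, -3.069, 0.002]
ft_force: [-4.4, -7.2, 0.4]
width: 13.8
grasp_force: 30.0
```

Emit:
move_arm(steps=[[[0, -0.05, 0], 0, 1], [[0, 0, 0], 1, 1], [[0, 0, 0], 1, 1], [[0, 0, 0], 1, 1], [[0, 0, 0], 1, 1], [[0, 0, 0], 1, 1], [[0, 0, 0], 1, 1], [[0, 0, 0], 1, 1], [[0, 0, 0], 1, 1], [[0, 0, 0], 1, 1], [[0, 0, 0], 1, 1], [[0, 0, 0], 1, 1], [[0, 0, 0], 1, 1], [[0, 0, 0], 1, 1], [[0, 0, 0], 0, 1], [[0, 0, 0], 0, 1], [[0, 0, 0], 0, 1]])

```text
t: 7.87
ee_pos: [413.6, -235.9, 68.2]
orientation: [2.216, 2.225, 0.003]
ft_force: [6.4, 6.4, -1.2]
width: 13.7
grasp_force: 30.0
```

Emit:
move_arm(steps=[[[0, 0, 0], 0, 0], [[0, 0, 0], 0, 0], [[0, 0, 0], 0, 0], [[0, 0, 0], 0, 0], [[0, 0, 0], 0, 0], [[0, 0, 0], 0, 0], [[0, 0, -0.3], 0, 0], [[0, 0, -0.7], 0, 0], [[0, 0, -1], 0, 0], [[0, 0, -1], 0, 0], [[0, 0, -1], 0, 0], [[0, 0, -1], 0, 0], [[0, 0, -1], 0, 0], [[0, 0, -0.3], 0, 0], [[0, 0, 0], 0, 0], [[0, 0, 0], 0, 0]])

```text
t: 9.2
ee_pos: [412.1, -236.4, 225.5]
orientation: [2.216, 2.227, 0.0]
ft_force: [-0.3, 1.0, -0.2]
width: 87.8
grasp_force: 0.0
```

Run:
```python
from h import *
im=cams.get_image('wrist');b=proj(im,[[413,-236,60]])[0];print(b, ctrl.get_obs()['width'])
x,y=b.astype(int);x0,y0=max(0,x-65),max(0,y-60)
print(x0,y0);cv2.imwrite('pics/w2c.png',cv2.resize(im['image'][y0:y0+120,x0:x0+130,::-1],None,fx=5,fy=5,interpolation=cv2.INTER_CUBIC))
g=cv2.cvtColor(im['image'],cv2.COLOR_RGB2GRAY)
w=((g>215)).astype(np.uint8); 
n,l,s,cc=cv2.connectedComponentsWithStats(w)
for i in range(1,n):
    if 15<s[i,4]<400 and np.hypot(*(cc[i]-b))<60:
        ys,xs=np.where(l==i)
        for z in (60,97):
            P=toplane(im,np.c_[xs,ys],z)[:,:2]; q=P-P.mean(0); dd=np.linalg.svd(q)[2][0]
            if dd[1]<0: dd=-dd
            print(s[i],z,P.mean(0).round(1),'dir ang',np.arctan2(-dd[0],dd[1]))
```

```text
[284.44435259 186.29855048] 87.46269383118288
219 126
[282 153   5  12  54] 60 [ 412.2 -207.6] dir ang 0.05587172473822114
[282 153   5  12  54] 97 [ 412.1 -201.9] dir ang 0.05587172473822198
[282 174   5  25 125] 60 [ 412.5 -235.7] dir ang 0.0052284202655676895
[282 174   5  25 125] 97 [ 412.4 -226.8] dir ang 0.005228420265567895
```

View pics/w2c.png

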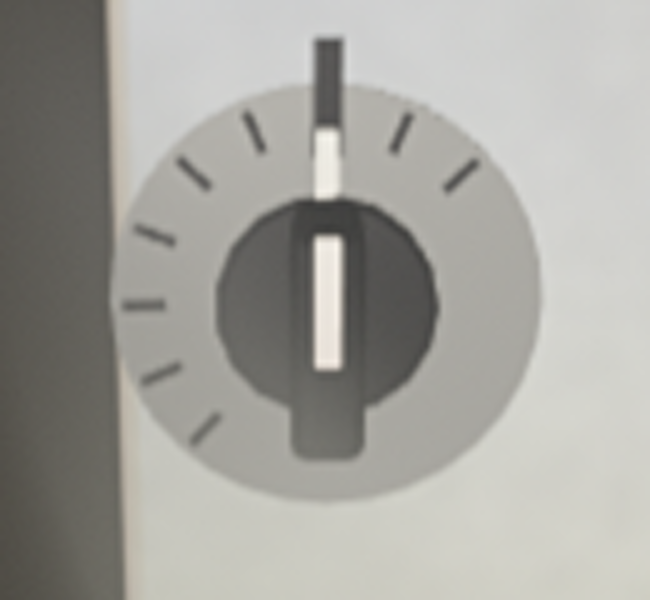

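The pointer stripe at crop (328,160–370) lines up with the broad mark at crop (328,80), so the knob is at zero. Next is the basket.

Emit:
move_arm(steps=[[[0.98, 0.22, -0.08], 0, 0], [[0.98, 0.22, -0.08], 0, 0], [[0.98, 0.22, -0.08], 0, 0], [[0.98, 0.22, -0.08], 0, 0], [[0.98, 0.22, -0.08], 0, 0], [[0.98, 0.22, -0.08], 0, 0], [[0.98, 0.22, -0.08], 0, 0], [[0.98, 0.22, -0.08], 0, 0], [[0.98, 0.22, -0.08], 0, 0], [[0.98, 0.22, -0.08], 0, 0], [[0.98, 0.22, -0.08], 0, 0], [[0.98, 0.22, -0.08], 0, 0], [[0.98, 0.22, -0.08], 0, 0], [[0.98, 0.22, -0.08], 0, 0], [[0.98, 0.22, -0.08], 0, 0], [[0.98, 0.22, -0.08], 0, 0], [[0.98, 0.22, -0.08], 0, 0], [[0, 0, 0], -1, 0], [[0, 0, 0], -1, 0], [[0, 0, 0], 0, 0]])

```text
t: 10.92
ee_pos: [502.8, 180.7, 257.4]
orientation: [-2.007, -2.414, 0.005]
ft_force: [-0.2, -0.5, 0.1]
width: 87.8
grasp_force: 0.0
```

Run:
```python
from h import *
o=ctrl.get_obs();print(o['t'],o['ee_pos'],R.from_rotvec(o['orientation']).as_matrix()[:,1].round(3))
im=cams.get_image('wrist'); save(im,'w3.png')
for t in ['squash','basket','basket_grip','board']: print(t,[(round(b['p'],2),np.round(b['rect']).tolist()) for b in cams.boxes_of('wrist',t)][:3])
```

```text
10.9167 [502.81595118 180.65520462 257.43367283] [ 0.983  0.182 -0.004]
squash [(0.96, [470.0, 171.0, 72.0, 71.0]), (0.71, [303.0, 167.0, 71.0, 75.0]), (0.65, [142.0, 79.0, 77.0, 80.0])]
basket [(0.57, [299.0, 180.0, 131.0, 222.0])]
basket_grip [(0.96, [304.0, 180.0, 134.0, 218.0])]
board [(0.8, [320.0, 150.0, 232.0, 266.0])]
```

View pics/w3.png

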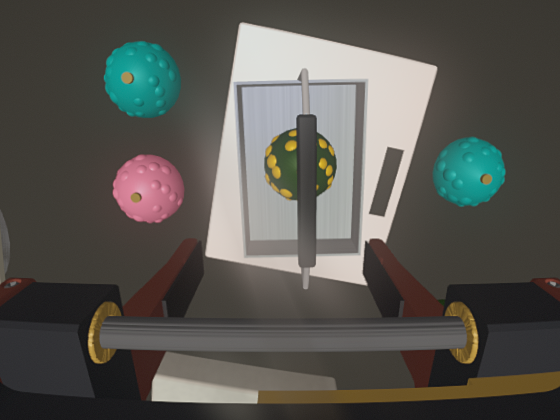

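The green and yellow squash in the basket is at about (301,164), and the black bar runs from (306,115) to (306,267), aligned with the tool. The turquoise and pink look-alikes are well outside the basket.

Run:
```python
from h import *
o=ctrl.get_obs();Rm=R.from_rotvec(o['orientation']).as_matrix()
im=cams.get_image('wrist')
b=toplane(im,[[306,116],[307,267]],155);print('bar',b.round(1),np.linalg.norm(b[1]-b[0]));c=b.mean(0)
d=b[0]-b[1];u=d/np.linalg.norm(d);print('yaw',np.arctan2(-u[0],u[1]),'tool y ang',np.arctan2(Rm[1,1],Rm[0,1]))
rim=toplane(im,[[237,83],[367,80],[360,255],[245,257]],62);print('rim ctr',rim.mean(0).round(1),np.linalg.norm(rim[0]-rim[1]),np.linalg.norm(rim[1]-rim[2]))
s=toplane(im,[[300.5,165]],37)[0];print('squash',s.round(1),'along bar off',(s-c)@u,'from rim',(s-rim.mean(0))@u)
g=c+u*((s-c)@u)/2; g[2]=147; print('grip',g.round(1))
tcp=g-Rm[:,2]*-18.7
dd=tcp-o['ee_pos'];print('tool units',(dd@Rm/25).round(2))
# top view check
t=cams.get_image('top');print('top proj',proj(t,[b[0],b[1],s]).round(0))
```

```text
bar [[508.9 253.9 155. ]
 [535.6 124.6 155. ]] 132.1052966345354
yaw 0.20376378932382241 tool y ang 0.17718771418054355
rim ctr [524.2 189.   62. ] 135.69819512484608 199.6061850229917
squash [522.  195.6  37. ] along bar off 6.235100600288011 from rim 6.832097353727366
grip [521.6 192.3 147. ]
tool units [0.36 0.8  5.23]
top proj [[167. 218.]
 [218. 208.]
 [197. 219.]]
```

Emit:
move_arm(steps=[[[0.18, 0.4, 0.5], 0, 0], [[0.18, 0.4, 0.7], -0.3, 0], [[0, 0, 1], 0, 0], [[0, 0, 1], 0, 0], [[0, 0, 1], 0, 0], [[0, 0, 0.6], 0, 0], [[0, 0, 0.4], 0, 0.3], [[0, 0, 0], 0, 1], [[0, 0, 0], 0, 1], [[0, 0, 0], 0, 1], [[0, 0, 0], 0, 1], [[0, 0, 0], 0, 1], [[0, 0, 0], 0, 1], [[0, 0, 0], 0, 1], [[0, 0, 0], 0, 1], [[0, 0, 0], 0, 1], [[0, 0, 0], 0, 1], [[0, 0, 0], 0, 1], [[0, 0, 0], 0, 1], [[0, 0, 0], 0, 1]])

```text
t: 12.93
ee_pos: [521.1, 192.7, 129.5]
orientation: [-1.981, -2.437, 0.002]
ft_force: [-3.8, -1.1, 2.4]
width: 15.5
grasp_force: 30.0
```

Emit:
move_arm(steps=[[[0, 0, 0], 0, 1], [[0, 0, 0], 0, 1]])

```text
t: 13.1
ee_pos: [521.2, 192.7, 129.5]
orientation: [-1.981, -2.437, 0.002]
ft_force: [-4.7, -0.9, 3.5]
width: 15.8
grasp_force: 30.0
```

Emit:
move_arm(steps=[[[0, 0, -0.1], 0, 1], [[0, 0, -0.2], 0, 1], [[0, 0, -0.3], 0, 1], [[0, 0, -0.4], 0, 1], [[0, 0, -0.4], 0, 1], [[0, 0, -0.4], 0, 1], [[0, 0, -0.4], 0, 1], [[0, 0, -0.3], 0, 1], [[0, 0, -0.2], 0, 1], [[0, 0, -0.1], 0, 1], [[0, 0, 0], 0, 1], [[0, 0, 0], 0, 1], [[0, 0, 0], 0, 1]])

```text
t: 14.18
ee_pos: [521.5, 192.7, 199.1]
orientation: [-1.981, -2.437, 0.002]
ft_force: [-0.0, 0.8, -7.7]
width: 15.6
grasp_force: 30.0
```

Run:
```python
from h import *
o=ctrl.get_obs();print(o['ee_pos'],o['ft_force'],o['moment'],o['width'])
im=cams.get_image('wrist'); save(im,'w4.png')
im=cams.get_image('side'); a=cv2.resize(im['image'][120:260,170:370,::-1],None,fx=3,fy=3,interpolation=cv2.INTER_CUBIC)
b=cv2.imread('pics/w4.png')[:420,100:460]; c=np.zeros((600,800,3),np.uint8); 
cv2.imwrite('pics/w4s.png',np.hstack([a[:, 75:515],b]))
```

```text
[521.46513401 192.72519533 199.11320451] [-0.04532687  0.80687784 -7.71808712] [-0.09918446  0.05575945 -0.01171517] 15.599040888357239
```

View pics/w4s.png

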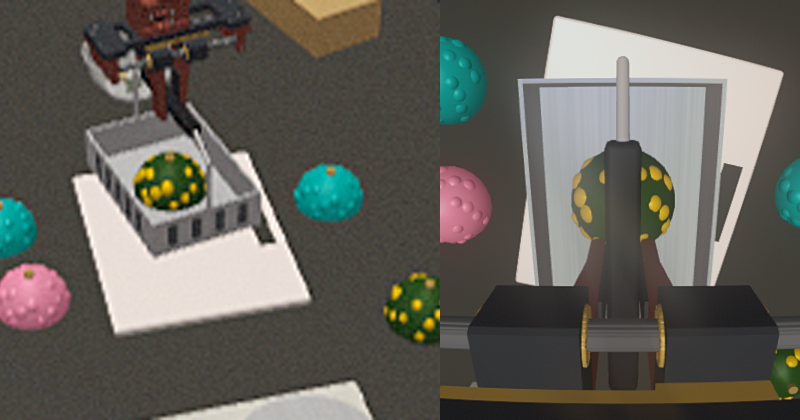

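Run:
```python
from h import *
im=cams.get_image('wrist'); y=.204; ex=np.array([np.cos(y),np.sin(y),0]);ey=np.array([-np.sin(y),np.cos(y),0]);ez=np.array([0,0,1])
c0=np.array([522.2,189.5,82])
for p in (-.15,-.1,-.05,0,.05,.1,.15): # pitch about ex at grip
    Rr=R.from_rotvec(ex*p); piv=np.array([521.5,192.7,217.8])
    pts=[c0+sx*70*ex+100*ey+50*ez for sx in(-1,1)]+[c0+67*ey+143*ez]
    pts=[piv+Rr.apply(q-piv) for q in pts]; print(p,proj(im,pts).round(0).tolist())
```

```text
-0.15 [[185.0, 102.0], [381.0, 102.0], [283.0, 142.0]]
-0.1 [[183.0, 94.0], [383.0, 95.0], [283.0, 142.0]]
-0.05 [[181.0, 87.0], [385.0, 87.0], [283.0, 143.0]]
0 [[178.0, 80.0], [388.0, 80.0], [283.0, 145.0]]
0.05 [[176.0, 73.0], [391.0, 73.0], [283.0, 147.0]]
0.1 [[173.0, 66.0], [394.0, 66.0], [283.0, 149.0]]
0.15 [[169.0, 58.0], [397.0, 59.0], [283.0, 152.0]]
```

The rim's far corners are at (179,80) and (386,80), which is where a level basket should show them. The squash is in the basket, so I raise it and carry it across.

Emit:
move_arm(steps=[[[0, 0, -0.2], 0, 1], [[0, 0, -0.4], 0, 1], [[-0.1, 0, -0.5], 0, 1], [[-0.25, -0.05, -0.5], 0, 1], [[-0.4, -0.05, -0.4], 0, 1], [[-0.5, -0.06, -0.2], 0, 1], [[-0.6, -0.07, -0.1], 0, 1], [[-0.7, -0.08, -0.1], 0, 1], [[-0.75, -0.08, 0], 0, 1], [[-0.75, -0.08, 0], 0, 1], [[-0.75, -0.08, 0], 0, 1], [[-0.75, -0.08, 0], 0, 1], [[-0.75, -0.08, 0], 0, 1], [[-0.75, -0.08, 0], 0, 1], [[-0.75, -0.08, 0], 0, 1], [[-0.75, -0.08, 0], 0, 1]])

```text
t: 15.67
ee_pos: [541.8, -23.4, 259.9]
orientation: [1.983, 2.437, -0.001]
ft_force: [-0.3, 0.6, -8.1]
width: 15.7
grasp_force: 30.0
```

Emit:
move_arm(steps=[[[-0.75, -0.08, 0], 0, 1], [[-0.75, -0.08, 0], 0, 1], [[-0.75, -0.08, 0], 0, 1], [[-0.75, -0.08, 0], 0, 1], [[-0.75, -0.08, 0], 0, 1], [[-0.75, -0.08, 0], 0, 1], [[-0.75, -0.08, 0], 0, 1], [[-0.75, -0.08, 0], 0, 1], [[-0.7, -0.08, 0], 0, 1], [[-0.6, -0.07, 0], 0, 1], [[-0.5, -0.06, 0], 0, 1], [[-0.4, -0.04, 0], 0, 1], [[-0.2, 0, 0], 0, 1], [[-0.1, 0, 0], 0, 1], [[0, 0, 0], 0, 1], [[0, 0, 0], 0, 1], [[0, 0, 0], 0, 1]])

```text
t: 17.08
ee_pos: [563.9, -233.0, 259.6]
orientation: [-1.981, -2.438, -0.0]
ft_force: [0.1, 0.5, -8.5]
width: 15.9
grasp_force: 30.0
```

Run:
```python
from h import *
o=ctrl.get_obs();print(o['t'],o['ee_pos'],o['ft_force'],o['width'])
Rm=R.from_rotvec(o['orientation']).as_matrix()
g=o['ee_pos']-18.7*Rm[:,2]; ctr=g-3*Rm[:,0]; print('basket ctr',ctr.round(1),'to go units',((np.array([563,-237,277])-ctr)@Rm/25).round(2))
w=cams.get_image('wrist');save(w,'w5.png')
im=cams.get_image('top');print(np.hstack([proj(im,[[563,-237,72]])]))
a=cv2.resize(im['image'][150:300,280:430,::-1],(400,400),interpolation=cv2.INTER_CUBIC)
cv2.imwrite('pics/w5s.png',np.hstack([a,cv2.imread('pics/w5.png')[:400,80:480]]))
```

```text
17.0833 [ 563.86147786 -233.02412892  259.64196362] [ 0.05011021  0.47424882 -8.47998241] 15.926622934968968
basket ctr [ 564.5 -236.   278.3] to go units [-0.03 -0.07  0.05]
[[350.2850676  202.63202954]]
```

View pics/w5s.png

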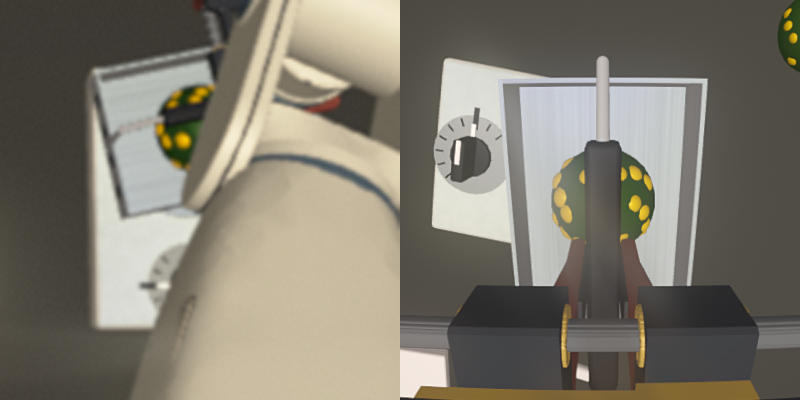

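The rim corners are still at row 80, so the basket is level. It is centred over the platter to about 2 mm, roughly 70 mm above it. The squash is inside, the pointer is on the mark, and the arm is at rest.

```bash
python3 -c "
from workcell import ctrl
print(abs(ctrl.get_obs()['qvel']).max()); print(ctrl.close_job())"
```

```text
0.0024375734467106977
the job is handed in; nothing more can be done
None
```

The knob is at zero and the basket with its squash half is held still and level about 7 cm above the middle of the platter; the job is handed in, but no verdict came back.

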